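# Bring the tall vial to the reader and shade it

### The job

Turn the four-armed vial carousel, by pushing on the side of its arms with a fingertip, until the tall vial stands centred in front of the reader's window. Then, with a fingertip, push the swinging shade arm fully home so that its round black end covers that vial. Do not touch, lift or pick up any of the vials, leave the other things on the bench alone, and finish clear of everything.

Things in the scene. Friction and masses are not known exactly. Their poses are not given: they have to be found in the camera images.
- carousel: Flat four-armed aluminium wheel on a white base plate (plate top 12 mm above the table). Origin on its upright axis, 12 mm above the table; frame turns with it. Arms along its +x (tall vial), +y, -y (short vials), -x (empty cup): 16 mm wide, flat sides, 42-62 mm above the table, from hub (36 mm wide, top 76 mm) to cup. Turns both ways endlessly; friction 0.05 N m holds it where left.
- empty_cup (a point): Centre of the floor of the empty cup on the carousel's -x arm, 95 mm from the axis, 20 mm above the table. All four cups are alike: black, 32 mm outer diameter, centre 95 mm from the axis, hung below the arms, 15 to 48 mm above the table.
- tall_vial: Closed glass vial, 22 mm in diameter and 70 mm tall with a steel cap of the same width, 20 mm long; it stands loosely (1.5 mm play all round) in the cup of one carousel arm, and its top is 90 mm above the table. Origin: centre of its underside. The vial to be read, on the carousel's +x arm.
- short_vial_a: Closed glass vial, 22 mm in diameter and 40 mm tall with a wide flat steel cap, 30 mm in diameter, 10 mm thick; it stands loosely (1.5 mm play all round) in the cup of one carousel arm, and its top is 60 mm above the table. Origin: centre of its underside. On the carousel's +y arm.
- short_vial_b: Closed glass vial, 22 mm in diameter and 40 mm tall with a wide flat steel cap, 30 mm in diameter, 10 mm thick; it stands loosely (1.5 mm play all round) in the cup of one carousel arm, and its top is 60 mm above the table. Origin: centre of its underside. On the carousel's -y arm.
- reading_spot (a point): Fixed point before the middle of the reader's window, where the tall vial's underside belongs: 95 mm from the carousel axis, 20 mm above the table. The reader is a white block (60 mm thick, 90 mm wide, top 95 mm above the table) on the base plate; its window faces the axis, 38 mm beyond this point.
- shade_pivot (a point): Upright hinge axis of the shade arm, at the arm's mid height, 119 mm above the table, on a steel post 22 mm in diameter. It is 125 mm from the reading spot, to its left seen from the carousel axis.
- shade_tip (a point): Centre of the round black end (40 mm in diameter) of the shade arm, 125 mm from shade_pivot. The arm is a level aluminium bar, 16 mm wide, 112 to 126 mm above the table, so it swings above all vials.
- shade (a joint): Angle of the shade arm in rad: 0 is home at its stop, black end over the reading spot; it grows to 1.75 as it swings open, clockwise seen from above. Starts open (above 1). To close, push it anticlockwise seen from above, so that it sweeps over the carousel towards the reader. Friction 0.03 N m holds it where left.
- beaker: Glass beaker, 68 mm in diameter, 85 mm tall, loose beside the base plate; leave alone. Origin: centre of its underside.
- jar: Amber glass jar with a steel lid, 52 mm in diameter, 65 mm tall, loose beside the base plate; leave alone. Origin: centre of its underside.
- dishes: Stack of four clear dishes (one piece), 88 mm in diameter, 60 mm tall, loose beside the base plate; leave alone. Origin: centre of its underside.
- tube_cap: Steel tube cap, 20 mm in diameter, 24 mm tall, standing loose on a corner of the base plate; leave alone. Origin: centre of its underside.
- wash_bottle: Clear plastic bottle with a white cap, 68 mm in diameter, 170 mm tall, at the left of the table; leave alone. Origin: centre of its underside.

How it is judged (in metres and radians):
On the way, in this order (a step that is already met when the one before it is completed fails the run):
1. the tall vial stands centred in front of the window, the carousel at rest, the shade arm still open (horizontal distance between tall_vial and reading_spot below 0.01 m and angular speed of carousel below 0.1 rad/s and value of joint shade above 0.8 rad), for 0.3 s.
2. the shade arm is home over the vial, which still stands before the window (horizontal distance between tall_vial and reading_spot below 0.01 m and value of joint shade below 0.08 rad), for 0.2 s.
At the end, for the whole second after the job is handed in: The tall vial's axis is within 10 mm (horizontally) of the reading spot, the shade arm within 0.08 rad of its stop, the carousel at rest, and all three vials still stand in their cups (upright within 0.25 rad, raised less than 5 mm) (all of step 2 and angular speed of carousel below 0.1 rad/s and z of each of tall_vial, short_vial_a, short_vial_b in the frame of carousel below 0.013 m and angle between each of tall_vial, short_vial_a, short_vial_b's own z axis and vertical below 0.25 rad); the robot touches nothing.
It fails at once if a vial is touched by the robot (over 1 N) (contact force between any of the fingers, the arm and tall_vial above 1 N or contact force between any of the fingers, the arm and short_vial_a above 1 N or contact force between any of the fingers, the arm and short_vial_b above 1 N).
It fails at once if a vial is lifted more than 10 mm in its cup or tips over (z of any of tall_vial, short_vial_a, short_vial_b in the frame of carousel above 0.018 m or angle between any of tall_vial, short_vial_a, short_vial_b's own z axis and vertical above 0.5 rad).
It fails at once if another thing on the bench is moved more than 20 mm (distance of any of beaker, jar, dishes, tube_cap, wash_bottle from where it was at the start of the episode above 0.02 m).
It also fails if it takes over 58 s, if anything falls off the work surface, if the arm or the gripper's body presses on something with over 40 N, if the wrist force passes 120 N, or if a joint passes its speed limit or range.

### The arm

A 6-joint arm with a two-finger parallel gripper is mounted at the origin on the work surface. World frame = base frame: x ahead of the robot, y to its left, z up, the work surface at z = 0. Lengths are in mm, angles in rad, forces in N, time in s.
With the tool pointing down it reaches from about 275 to 750 mm from the base axis. Payload 10.2 kg.
Tool frame: the origin (TCP) lies on the front face of the gripper's body, between the roots of the fingers; the fingertips stand 73 mm ahead of it and the grasp point (between the pads) lies 54 mm ahead of it; z points along the fingers, y is the line along which they close (so a half turn about z gives the same grasp; the last joint's range is limited). The gripper opens to 85 mm and grips with 20 to 120 N. Pads are 22 mm wide; open, the fingers measure 114 mm over their backs; the gripper's body (76 mm by 85 mm) begins 54 mm behind the grasp point. The pads swing forward as they close: fully open they stand 13 mm farther back than shut.
Start: joints at [-1.387, 0.313, 1.498, -0, 1.331, -0.223], TCP at [207.716, -482.168, 303.894] pointing down, gripper open.
Joint ranges: [-2.94, 2.94], [-0.97, 2.17], [0.19, 2.56], [-1.23, 4.37], [0.02, 3.11], [-2.88, 2.88]. Speed limits (rad/s): [2.39, 2.39, 3.01, 3.14, 3.14, 3.14].

### API

Orientations are given as a unit quaternion [w, x, y, z].
In Python, from rig import * gives the robot as it stands.
- The arm moves only by the tool step_arm, never from a script. Its argument "plan" is a list of rows, each an object with "offset": the shift along the tool's x, y, z in cm, a list of three; "rot": the turn, a rotation vector about the tool's x, y, z in degrees, a list of three; "gripper": the finger opening in cm, from 0 to 8.54. In form: [{"offset": [x, y, z], "rot": [wx, wy, wz], "gripper": gripper}, ...]. A call has 1 to 12 rows; each row is the pose to reach, as a shift and turn from the pose commanded when the call began, along the tool's axes at that moment; what a row does not reach only later rows make up. A row lasts 1/10 s, in which the tool goes at most 50 mm and 8.59 degrees, less where a joint would pass 70% of its speed; a pose out of reach is approached as far as the arm can. A call with a gripper value outside its range is refused whole. The fingers move at their own pace and stop on an object; "squeeze" is the grip in N (left out, the last holds). Time passes only in rows, so rows that repeat a pose let the fingers close. It gives the time, the measured TCP pose, the force, the opening and the grip force at its end, in the units of the state.
- sense(): the state, without advancing time (a new reading comes with each control period).
- capture(name): name is "scene" or "top" or "wrist"; returns a dict with "color" (384x512x3 uint8, red, green, blue), "depth" (384x512 float32, mm along the optical axis (not along the pixel's ray), 0 where there is no reading), "vertical_fov" (degrees; the focal length in pixels is half the picture's height over the tangent of half this angle, whatever the lens; pixels are square), "cx", "cy" (the principal point, pixels), "rvec" (rotation vector, rad) and "tvec" (3), from world to camera coordinates, as OpenCV has them; the wrist camera has in their place "mount" (4x4, takes a point from camera to tool coordinates, whose origin is the TCP and whose axes are the flange's). Camera axes: x right, y down, z forward; pixel columns grow to the right and rows downward; lengths in mm; the calibration is good to about 2 mm. A picture is of the moment at which its call begins: read the wrist's pose just before it.
- finish_job(): hands the job in; it is judged then, once.
The state is a dict: "time_s": time; "joints": joint angles; "dq": joint speeds; "tau": joint torques, N m; "eef_pos": TCP position; "ee_rot": TCP orientation; "force": force on the tool from outside, world axes, zero at the start; "wrist_torque": the same for the moment, N m; "grip_width": opening from 0.0 (shut) to 1.0 (fully open); "grip_force": force on a finger pad.
Only numpy, scipy, OpenCV 4.12 (cv2) and the standard library are available. Lean on these libraries where they do the work, as an engineer would, in place of code of your own. Each camera call takes 0.05 s, during which the arm holds its last target. There are 200 camera calls.

## Working session

There is one attempt and no reset: what is moved stays moved. The work goes in short steps, Python scripts to look and compute and a tool call to move; the robot and the scene stay as the last step left them, time stands still between calls to the robot, and variables do not carry over. Pictures are saved under pics/ and viewed, at most 10 in all, crops included, and the job is handed in when it is done.

Besides the shell and the picture viewer there is one more tool, called after "Request:" in YAML: its name, and indented under it one key for each argument. step_arm: Moves the arm, as the interface text tells. Its arguments: {"type":"object","properties":{"plan":{"type":"array"},"squeeze":{"type":"number"}},"required":["plan"]}

```bash
ls; mkdir -p pics; cat > h.py <<'E'
from rig import *
import numpy as np, cv2
def cam(name):
    s=sense(); c=capture(name); h,w=c["depth"].shape
    f=h/2/np.tan(np.radians(c["vertical_fov"])/2)
    if "mount" in c:
        q=s["ee_rot"]; from scipy.spatial.transform import Rotation as R
        T=np.eye(4);T[:3,:3]=R.from_quat([q[1],q[2],q[3],q[0]]).as_matrix();T[:3,3]=s["eef_pos"]
        M=T@np.array(c["mount"]); Rw,o=M[:3,:3],M[:3,3]
    else:
        Rc=cv2.Rodrigues(np.array(c["rvec"],float))[0]; Rw=Rc.T; o=-Rc.T@np.array(c["tvec"],float).ravel()
    return dict(c,f=f,Rw=Rw,o=o)
def ray(c,u,v): return c["Rw"]@np.array([(u-c["cx"])/c["f"],(v-c["cy"])/c["f"],1.])
def onz(c,u,v,z):
    d=ray(c,u,v); return c["o"]+d*(z-c["o"][2])/d[2]
def cloud(c):
    h,w=c["depth"].shape; v,u=np.mgrid[:h,:w]; D=c["depth"]
    P=np.stack([(u-c["cx"])/c["f"]*D,(v-c["cy"])/c["f"]*D,D],-1)@c["Rw"].T+c["o"]
    P[D==0]=np.nan; return P
def save(c,n): cv2.imwrite("pics/"+n,cv2.cvtColor(c["color"],cv2.COLOR_RGB2BGR))
E
python3 - <<'E'
from h import *
for n in("top","scene"):
    c=cam(n); save(c,n+"1.png"); print(n,c["f"],c["o"],c["Rw"][:,2])
    np.save(n+".npy",c,allow_pickle=True)
print(sense())
E
```

```text
pics
top 347.6767372726481 [ 402.59944244   86.08302422 1018.58333757] [ 0.2321712   0.01529644 -0.97255465]
scene 350.213105102615 [1145.17176214 -184.14840902  649.83482997] [-0.63462369  0.34510581 -0.69148735]
{'time_s': 0.1, 'joints': array([-1.38738869e+00,  3.13369530e-01,  1.49834148e+00, -1.75015518e-05,
        1.33098787e+00, -2.23388296e-01]), 'dq': array([-0.0002779 , -0.00142981, -0.00181543, -0.00048642, -0.00103471,
       -0.00075353]), 'tau': array([ 1.71351039e-03, -4.12904370e+01, -2.60140997e+01, -2.31591357e-04,
        3.06569047e-03, -1.79176183e-06]), 'eef_pos': array([ 207.69100374, -482.0164722 ,  303.41218931]), 'ee_rot': array([-5.53176824e-04,  9.79385279e-01,  2.02000419e-01,  2.55875380e-06]), 'force': array([ 0.04827987,  0.1818762 , -0.14463605]), 'wrist_torque': array([ 0.01785531, -0.01109426, -0.01144641]), 'grip_force': 0.0, 'grip_width': 1.0007170190264683}
```

View pics/top1.png

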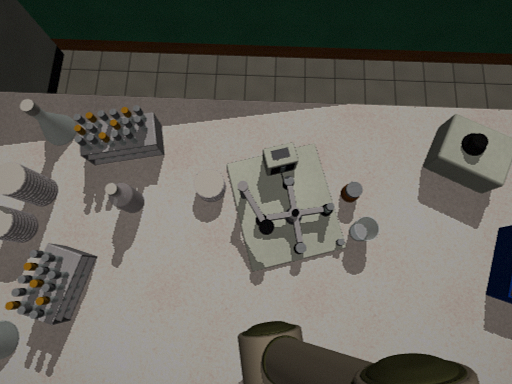

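View pics/scene1.png

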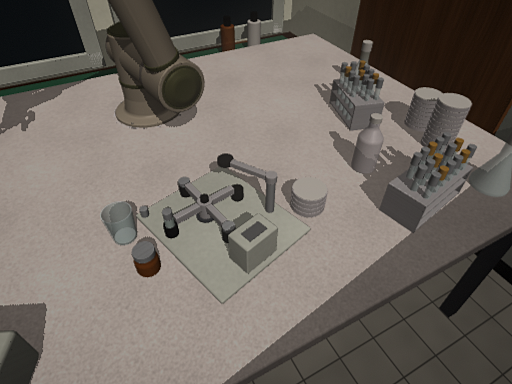

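The top view shows the hub near (294,214), the reader near (281,158), the shade pivot near (243,187), and its black end near (265,227). The scene view shows the tall vial probably at (168,215). I'll zoom in on both and measure.

```bash
python3 - <<'E'
from h import *
t=np.load("top.npy",allow_pickle=True).item(); s=np.load("scene.npy",allow_pickle=True).item()
a=cv2.resize(t["color"][130:275,215:385],None,fx=3.5,fy=3.5,interpolation=cv2.INTER_CUBIC)[:,:595]
b=cv2.resize(s["color"][140:300,95:330],None,fx=3.4,fy=3.4,interpolation=cv2.INTER_CUBIC)
save(dict(color=a),"topz.png"); save(dict(color=b),"scz.png")
for n,c in(("top",t),("scene",s)):
    P=cloud(c); L=[(294,214),(281,153),(289,180),(328,210),(299,247),(265,227),(243,187),(340,243)] if n=="top" else [(205,200),(168,213),(183,183),(237,190),(228,230),(225,160),(270,176),(255,232)]
    for u,v in L: print(n,u,v,np.round(np.nanmedian(P[v-1:v+2,u-1:u+2].reshape(-1,3),0)))
E
```

```text
top 294 214 [568. -14.  75.]
top 281 153 [736.  27.  95.]
top 289 180 [669.  -0.  59.]
top 328 210 [ 583. -106.   80.]
top 299 247 [481. -31.  58.]
top 265 227 [523.  65. 125.]
top 243 187 [626. 127. 127.]
top 340 243 [ 499. -148.   35.]
scene 205 200 [583. -15.  72.]
scene 168 213 [ 600. -106.   90.]
scene 183 183 [490. -37.  60.]
scene 237 190 [545.  83.  32.]
scene 228 230 [679.  -2.  59.]
scene 225 160 [532.  63. 125.]
scene 270 176 [634. 128. 128.]
scene 255 232 [740.  33.  96.]
```

View pics/topz.png

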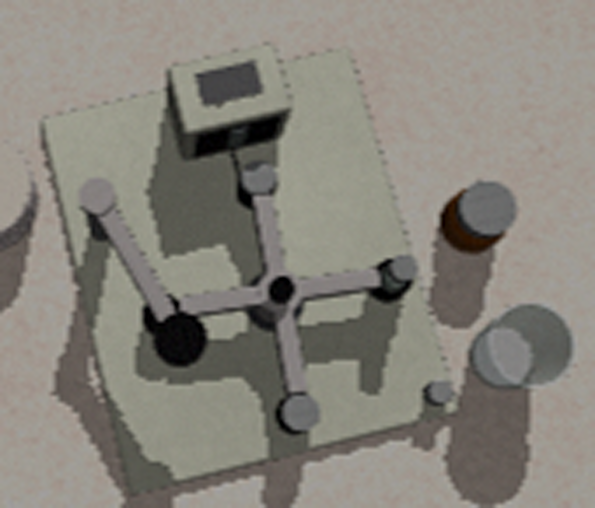

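View pics/scz.png

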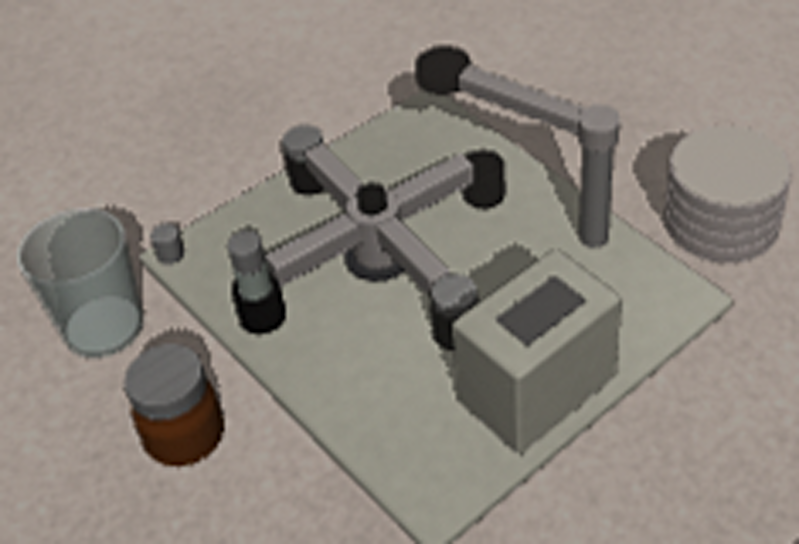

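The zoomed views show the tall vial on the right-hand arm at top zoom (400,270). The reader window is at (237,133) and the empty cup lies beneath the black shade end at (178,340). The carousel must turn about +95° (anticlockwise). Next I'll refine the points using both views.

```bash
cat >> h.py <<'E'
def tri(c1,p1,c2,p2):
    d1=ray(c1,*p1);d2=ray(c2,*p2);d1/=np.linalg.norm(d1);d2/=np.linalg.norm(d2)
    k=np.linalg.lstsq(np.c_[d1,-d2],c2["o"]-c1["o"],rcond=None)[0]
    a=c1["o"]+k[0]*d1;b=c2["o"]+k[1]*d2
    return (a+b)/2,np.linalg.norm(a-b)
def top_blob(c,P,xy,r,z0,z1):
    m=(np.hypot(P[...,0]-xy[0],P[...,1]-xy[1])<r)&(P[...,2]>z0)&(P[...,2]<z1)
    n,l,st,ce=cv2.connectedComponentsWithStats(m.astype(np.uint8))
    k=1+np.argmax(st[1:,4]); (cx,cy),rr=cv2.minEnclosingCircle(np.argwhere(l==k)[:,::-1].astype(np.float32))
    return ce[k],st[k,4]
E
python3 - <<'E'
from h import *
t=np.load("top.npy",allow_pickle=True).item(); s=np.load("scene.npy",allow_pickle=True).item()
Pt,Ps=cloud(t),cloud(s)
for n,xy,r,z0,z1,z in[("hub",(575,-15),26,67,84,76),("tall",(590,-106),25,83,100,90),("shortN",(485,-34),28,54,70,60),("shortF",(674,0),28,54,70,60),("pivot",(630,127),14,120,140,128),("shadetip",(528,64),30,118,135,126),("reader",(738,30),70,88,102,95)]:
    a,na=top_blob(t,Pt,xy,r,z0,z1); b,nb=top_blob(s,Ps,xy,r,z0,z1)
    X,e=tri(t,a,s,b); print(n,a.round(1),na,b.round(1),nb,"tri",X.round(1),"gap",e.round(1),"top",onz(t,*a,z)[:2].round(1),"sc",onz(s,*b,z)[:2].round(1))
w=cam("wrist"); print(w["mount"],w["f"],w["o"],w["Rw"][:,2])
E
```

```text
hub [295.5 212.2] 45 [203.6 197.6] 63 tri [574.7 -16.9  73.2] gap 3.4 top [573.7 -18.3] sc [578.1 -16.1]
tall [330.5 206.3] 50 [166.5 211.8] 75 tri [ 592.3 -109.8   88. ] gap 4.1 top [ 591.4 -111.4] sc [ 595.1 -108.2]
shortN [300.5 245. ] 133 [184.4 181.8] 117 tri [486.7 -33.9  60. ] gap 2.5 top [486.3 -35.1] sc [487.2 -32.8]
shortF [289.1 181.2] 93 [227.2 224.9] 149 tri [666.    1.   59.6] gap 3.2 top [ 6.653e+02 -5.000e-01] sc [666.8   2.4]
pivot [243.  185.6] 83 [269.1 175.6] 88 tri [630.3 127.4 125.8] gap 0.4 top [629.6 127.1] sc [632.5 126.3]
shadetip [265.7 225. ] 221 [225.8 159.5] 197 tri [528.5  64.6 123.8] gap 2.5 top [527.7  63.5] sc [531.4  64.8]
reader [280.6 155.2] 652 [252.2 232.1] 1034 tri [732.4  28.9  90. ] gap 2.7 top [730.1  28. ] sc [736.5  28.3]
[[-4.11254979e-04 -9.49181885e-01 -3.14727786e-01  8.07934470e+01]
 [ 9.99999785e-01 -5.51312794e-04  3.55994075e-04  1.01471214e+00]
 [-5.11416582e-04 -3.14727572e-01  9.49181908e-01 -6.99870290e+01]
 [ 0.00000000e+00  0.00000000e+00  0.00000000e+00  1.00000000e+00]] 299.23465427154287 [ 282.30781558 -451.05653845  373.41653801] [-0.28910989 -0.1238266  -0.94925363]
```

Axis is about (576.5,-16.5) and the tall vial sits at -79.5°, 95 mm out, which matches. The reader lies at about 16.8°, 163 mm out, and the pivot-to-spot distance is 123 mm, which also matches. First move: carry the closed gripper to behind the tall arm, still high, with the tool axes squared to the world.

Request:
step_arm:
  plan:
    - {"offset": [47.1,-24.2,5.4],"rot": [0,0,23.3],"gripper": 0}
    - {"offset": [47.1,-24.2,5.4],"rot": [0,0,23.3],"gripper": 0}
    - {"offset": [47.1,-24.2,5.4],"rot": [0,0,23.3],"gripper": 0}
    - {"offset": [47.1,-24.2,5.4],"rot": [0,0,23.3],"gripper": 0}
    - {"offset": [47.1,-24.2,5.4],"rot": [0,0,23.3],"gripper": 0}
    - {"offset": [47.1,-24.2,5.4],"rot": [0,0,23.3],"gripper": 0}
    - {"offset": [47.1,-24.2,5.4],"rot": [0,0,23.3],"gripper": 0}
    - {"offset": [47.1,-24.2,5.4],"rot": [0,0,23.3],"gripper": 0}
    - {"offset": [47.1,-24.2,5.4],"rot": [0,0,23.3],"gripper": 0}
    - {"offset": [47.1,-24.2,5.4],"rot": [0,0,23.3],"gripper": 0}
    - {"offset": [47.1,-24.2,5.4],"rot": [0,0,23.3],"gripper": 0}
    - {"offset": [47.1,-24.2,5.4],"rot": [0,0,23.3],"gripper": 0}

```text
time_s: 1.35
eef_pos: [546.0, -70.2, 248.8]
ee_rot: [-0.001, 1.0, 0.002, -0.0]
force: [-0.4, -0.2, -0.2]
grip_width: 0.001
grip_force: 0.0
```

Request:
step_arm:
  plan:
    - {"offset": [0,0,0],"rot": [0,0,0],"gripper": 0}
    - {"offset": [0,0,0],"rot": [0,0,0],"gripper": 0}
    - {"offset": [0,0,0],"rot": [0,0,0],"gripper": 0}

```text
time_s: 1.65
eef_pos: [544.1, -74.5, 250.1]
ee_rot: [0.0, 1.0, -0.001, 0.0]
force: [-0.3, -0.1, 0.1]
grip_width: -0.005
grip_force: 0.0
```

```bash
python3 - <<'E'
from h import *
s=sense(); print(s["time_s"],s["eef_pos"],s["ee_rot"],s["grip_width"])
w=cam("wrist"); save(w,"w1.png"); P=cloud(w)
for n,xy,r,z0,z1,z in[("hub",(576,-16),26,67,84,76),("tall",(592,-110),25,83,100,90),("shortF",(667,1),28,54,70,60),("pivot",(630,127),14,120,140,128),("reader",(734,29),70,88,102,95)]:
    try:
        a,na=top_blob(w,P,xy,r,z0,z1); print(n,a.round(1),na,onz(w,*a,z)[:2].round(1),P[int(a[1]),int(a[0])].round(1))
    except Exception as e: print(n,e)
E
```

```text
1.65 [544.09180331 -74.54956291 250.1215732 ] [ 7.38994479e-05  9.99999712e-01 -7.52081419e-04  6.29897445e-05] -0.005156363701937025
hub [183.6 156.2] 510 [576.4 -16.7] [576.5 -16.1  75.5]
tall [298.3 136.6] 646 [ 594.2 -108.7] [ 594.6 -108.4   90.2]
shortF [157.6  41.5] 1747 [6.643e+02 5.000e-01] [664.7   1.   59.7]
pivot attempt to get argmax of an empty sequence
reader attempt to get argmax of an empty sequence
```

View pics/w1.png

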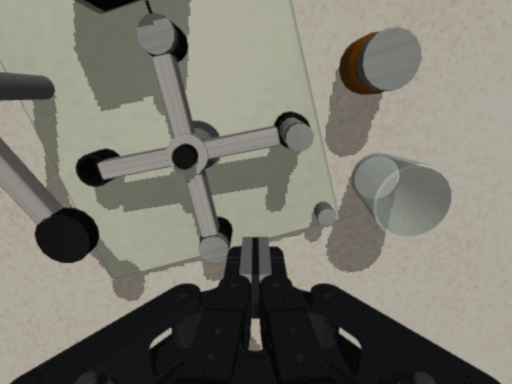

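The wrist view shows the hub at (186,156), the tall vial at (295,132) and clear space behind its arm. The wide part of the gripper should lie along the push direction, so I'll turn it before descending.

Request:
step_arm:
  plan:
    - {"offset": [1.1,0,0],"rot": [0,0,-8.5],"gripper": 0}
    - {"offset": [1.1,0,0],"rot": [0,0,-17],"gripper": 0}
    - {"offset": [1.1,0,0],"rot": [0,0,-25.5],"gripper": 0}
    - {"offset": [1.1,0,0],"rot": [0,0,-34],"gripper": 0}
    - {"offset": [1.1,0,0],"rot": [0,0,-42.5],"gripper": 0}
    - {"offset": [1.1,0,0],"rot": [0,0,-51],"gripper": 0}
    - {"offset": [1.1,0,0],"rot": [0,0,-59.5],"gripper": 0}
    - {"offset": [1.1,0,0],"rot": [0,0,-68],"gripper": 0}
    - {"offset": [1.1,0,0],"rot": [0,0,-76.5],"gripper": 0}
    - {"offset": [1.1,0,0],"rot": [0,0,-85],"gripper": 0}
    - {"offset": [1.1,0,0],"rot": [0,0,-93.5],"gripper": 0}
    - {"offset": [1.1,0,0],"rot": [0,0,-101],"gripper": 0}

```text
time_s: 2.9
eef_pos: [555.3, -74.3, 250.1]
ee_rot: [0.0, 0.634, 0.773, 0.0]
force: [-0.0, -0.1, 0.0]
grip_width: -0.002
grip_force: 0.0
```

Request:
step_arm:
  plan:
    - {"offset": [0,0,3],"rot": [0,0,0],"gripper": 0}
    - {"offset": [0,0,6],"rot": [0,0,0],"gripper": 0}
    - {"offset": [0,0,8],"rot": [0,0,0],"gripper": 0}
    - {"offset": [0,0,10],"rot": [0,0,0],"gripper": 0}
    - {"offset": [0,0,10],"rot": [0,0,0],"gripper": 0}
    - {"offset": [0,0,10],"rot": [0,0,0],"gripper": 0}

```text
time_s: 3.5
eef_pos: [555.6, -74.1, 150.6]
ee_rot: [0.0, 0.636, 0.771, 0.0]
force: [0.3, -0.6, 0.2]
grip_width: -0.001
grip_force: 0.0
```

```bash
python3 - <<'E'
from h import *
from scipy.spatial.transform import Rotation as R
s=sense(); q=s["ee_rot"]; print(s["joints"],s["eef_pos"],R.from_quat([q[1],q[2],q[3],q[0]]).as_matrix().round(3))
c=cam("scene"); save(dict(color=cv2.resize(c["color"][90:300,95:375],None,fx=2.8,fy=2.8,interpolation=cv2.INTER_CUBIC)),"sc2.png")
E
```

```text
[-3.41532025e-01  5.52194173e-01  1.57062333e+00  5.54759182e-06
  1.01827428e+00 -5.32938551e-01] [555.60823895 -74.06751725 150.60890615] [[-0.19   0.982  0.   ]
 [ 0.982  0.19  -0.   ]
 [-0.     0.    -1.   ]]
```

View pics/sc2.png

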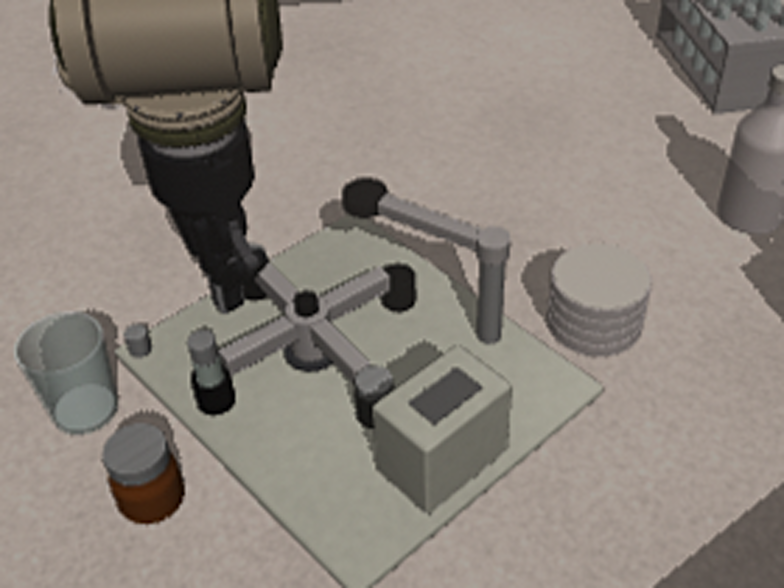

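The scene view shows the fingers at (230,270), behind the tall arm and clear of the vials. I'll descend to the arm's height, close the gap gently, then push along an arc.

Request:
step_arm:
  plan:
    - {"offset": [0,0,1.5],"rot": [0,0,0],"gripper": 0}
    - {"offset": [0,0,2.8],"rot": [0,0,0],"gripper": 0}
    - {"offset": [0,0,2.8],"rot": [0,0,0],"gripper": 0}
    - {"offset": [0,0.3,2.8],"rot": [0,0,0],"gripper": 0}
    - {"offset": [0,0.6,2.8],"rot": [0,0,0],"gripper": 0}
    - {"offset": [0,0.9,2.8],"rot": [0,0,0],"gripper": 0}
    - {"offset": [0,0.9,2.8],"rot": [0,0,0],"gripper": 0}

```text
time_s: 4.25
eef_pos: [564.9, -71.8, 122.3]
ee_rot: [0.0, 0.636, 0.772, 0.0]
force: [0.7, -0.6, -0.2]
grip_width: 0.005
grip_force: 0.0
```

Request:
step_arm:
  plan:
    - {"offset": [-0.14,0.37,0],"rot": [0,0,-4],"gripper": 0}
    - {"offset": [-0.26,0.75,0],"rot": [0,0,-8],"gripper": 0}
    - {"offset": [-0.35,1.13,0],"rot": [0,0,-12],"gripper": 0}
    - {"offset": [-0.42,1.52,0],"rot": [0,0,-16],"gripper": 0}
    - {"offset": [-0.46,1.91,0],"rot": [0,0,-20],"gripper": 0}
    - {"offset": [-0.47,2.31,0],"rot": [0,0,-24],"gripper": 0}
    - {"offset": [-0.45,2.7,0],"rot": [0,0,-28],"gripper": 0}
    - {"offset": [-0.4,3.1,0],"rot": [0,0,-32],"gripper": 0}
    - {"offset": [-0.33,3.49,0],"rot": [0,0,-36],"gripper": 0}
    - {"offset": [-0.23,3.87,0],"rot": [0,0,-40],"gripper": 0}
    - {"offset": [-0.23,3.87,0],"rot": [0,0,-40],"gripper": 0}

```text
time_s: 5.35
eef_pos: [603.0, -66.5, 122.0]
ee_rot: [0.0, 0.333, 0.943, 0.0]
force: [0.4, -0.1, 1.1]
grip_width: -0.001
grip_force: 0.0
```

```bash
python3 - <<'E'
from h import *
s=sense(); print(s["time_s"],s["eef_pos"],s["force"],s["joints"].round(2))
for k in("scene","top"):
    c=cam(k); P=cloud(c); save(c,k+"3.png")
    for nm,a0 in(("tall",-39),):
        a=np.radians(a0); xy=(576.4+95*np.cos(a),-16.5+95*np.sin(a))
        try:
            b,n=top_blob(c,P,xy,28,84,97); X=onz(c,*b,90); print(k,n,X.round(1),np.degrees(np.arctan2(X[1]+16.5,X[0]-576.4)))
        except Exception as e: print(k,e)
E
```

```text
5.35 [603.04162205 -66.53896603 121.98156059] [ 0.38351918 -0.11758136  1.09888163] [-0.3   0.68  1.44  0.    1.03 -1.19]
scene 78 [650.  -74.7  90. ] -38.327824124689464
top attempt to get argmax of an empty sequence
```

View pics/scene3.png

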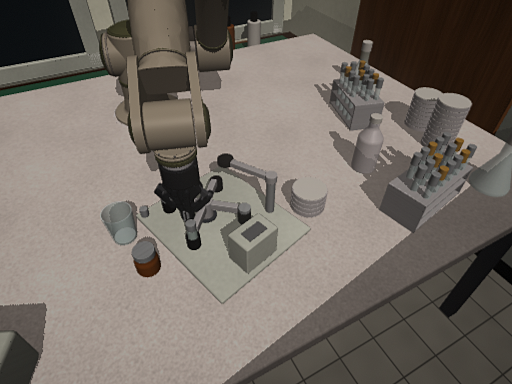

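The scene view shows the wheel turned as planned, with the tall vial at (193,232), about -39°, and everything else in place. I'll push another 40° and measure.

Request:
step_arm:
  plan:
    - {"offset": [-0.14,0.37,0],"rot": [0,0,-4],"gripper": 0}
    - {"offset": [-0.26,0.75,0],"rot": [0,0,-8],"gripper": 0}
    - {"offset": [-0.35,1.13,0],"rot": [0,0,-12],"gripper": 0}
    - {"offset": [-0.42,1.52,0],"rot": [0,0,-16],"gripper": 0}
    - {"offset": [-0.46,1.91,0],"rot": [0,0,-20],"gripper": 0}
    - {"offset": [-0.47,2.31,0],"rot": [0,0,-24],"gripper": 0}
    - {"offset": [-0.45,2.7,0],"rot": [0,0,-28],"gripper": 0}
    - {"offset": [-0.4,3.1,0],"rot": [0,0,-32],"gripper": 0}
    - {"offset": [-0.33,3.49,0],"rot": [0,0,-36],"gripper": 0}
    - {"offset": [-0.23,3.87,0],"rot": [0,0,-40],"gripper": 0}
    - {"offset": [-0.23,3.87,0],"rot": [0,0,-40],"gripper": 0}

```text
time_s: 6.55
eef_pos: [628.9, -37.9, 121.9]
ee_rot: [0.0, -0.009, 1.0, 0.0]
force: [1.1, 0.3, -0.4]
grip_width: -0.0
grip_force: 0.0
```

```bash
cat > m.py <<'E'
from h import *
import sys
s=sense(); print(s["time_s"],s["eef_pos"],s["force"],s["joints"].round(2))
for k in("scene","top"):
    c=cam(k); P=cloud(c); save(c,k+sys.argv[2]+".png")
    a=np.radians(float(sys.argv[1])); xy=(576.4+95*np.cos(a),-16.5+95*np.sin(a))
    try:
        b,n=top_blob(c,P,xy,28,84,97); X=onz(c,*b,90); print(k,n,X.round(1),np.degrees(np.arctan2(X[1]+16.5,X[0]-576.4)))
    except Exception as e: print(k,e)
E
python3 m.py 1 4
```

```text
6.55 [628.91624178 -37.85017281 121.93926601] [ 1.14416257  0.33324559 -0.36390576] [-0.25  0.72  1.35  0.    1.07 -1.83]
scene 76 [670.9 -15.7  90. ] 0.46036466178193236
top attempt to get argmax of an empty sequence
```

Request:
step_arm:
  plan:
    - {"offset": [-0.14,0.37,0],"rot": [0,0,-4],"gripper": 0}
    - {"offset": [-0.26,0.75,0],"rot": [0,0,-8],"gripper": 0}
    - {"offset": [-0.35,1.13,0],"rot": [0,0,-12],"gripper": 0}
    - {"offset": [-0.42,1.52,0],"rot": [0,0,-16],"gripper": 0}
    - {"offset": [-0.42,1.52,0],"rot": [0,0,-16],"gripper": 0}
    - {"offset": [-0.42,1.52,0],"rot": [0,0,-16],"gripper": 0}
    - {"offset": [-0.42,1.0,0],"rot": [0,0,-16],"gripper": 0}
    - {"offset": [-0.42,0.5,0],"rot": [0,0,-16],"gripper": 0}
    - {"offset": [-0.42,0.5,-3],"rot": [0,0,-16],"gripper": 0}
    - {"offset": [-0.42,0.5,-7],"rot": [0,0,-16],"gripper": 0}
    - {"offset": [-0.42,0.5,-11],"rot": [0,0,-16],"gripper": 0}
    - {"offset": [-0.42,0.5,-14],"rot": [0,0,-16],"gripper": 0}

```text
time_s: 7.85
eef_pos: [633.2, -33.7, 264.7]
ee_rot: [0.001, -0.147, 0.989, -0.0]
force: [0.1, 0.8, -0.9]
grip_width: 0.007
grip_force: 0.0
```

```bash
python3 m.py 16 5
```

```text
7.85 [633.15368398 -33.65723508 264.72774367] [ 0.07815504  0.784609   -0.9371209 ] [-0.24  0.58  1.19 -0.    1.36 -2.1 ]
scene 75 [667.6   9.2  90. ] 15.710445173377071
top 5 [665.8  15.4  90. ] 19.660615607347744
```

The tall vial measures (667.6, 9.2) against an estimated spot of (667.4, 11). I'll move high to the outer side of the shade arm and check with clear views.

Request:
step_arm:
  plan:
    - {"offset": [1.3,4.1,0],"rot": [0,0,8],"gripper": 0}
    - {"offset": [2.6,8.3,0],"rot": [0,0,16],"gripper": 0}
    - {"offset": [3.9,12.4,0],"rot": [0,0,24],"gripper": 0}
    - {"offset": [5.2,16.6,0],"rot": [0,0,32],"gripper": 0}
    - {"offset": [5.2,16.6,0],"rot": [0,0,39],"gripper": 0}
    - {"offset": [5.2,16.6,0],"rot": [0,0,39],"gripper": 0}
    - {"offset": [5.2,16.6,0],"rot": [0,0,39],"gripper": 0}

```text
time_s: 8.65
eef_pos: [535.0, 109.9, 261.4]
ee_rot: [-0.0, 0.19, 0.982, -0.0]
force: [0.5, 0.7, -0.0]
grip_width: 0.003
grip_force: 0.0
```

```bash
python3 m.py 16 6; python3 - <<'E'
from h import *
from scipy.spatial.transform import Rotation as R
s=sense(); q=s["ee_rot"]; print(s["joints"].round(2),R.from_quat([q[1],q[2],q[3],q[0]]).as_matrix().round(3))
t,c=cam("top"),cam("scene"); Pt,Ps=cloud(t),cloud(c)
for n,xy,r,z0,z1 in[("tall",(667,10),25,83,100),("shadetip",(528,64),30,118,135),("pivot",(630,127),14,120,140),("reader",(734,29),70,88,102)]:
    try:
        a,na=top_blob(t,Pt,xy,r,z0,z1);b,nb=top_blob(c,Ps,xy,r,z0,z1);print(n,na,nb,tri(t,a,c,b))
    except Exception as e: print(n,e)
a=cv2.resize(t["color"][130:275,215:385],None,fx=3,fy=3,interpolation=cv2.INTER_CUBIC); b=cv2.resize(c["color"][110:300,95:330],None,fx=2.29,fy=2.29,interpolation=cv2.INTER_CUBIC)[:435]
save(dict(color=np.hstack([cv2.resize(a,(380,324)),cv2.resize(b,(400,324))])),"both6.png")
E
```

```text
8.65 [534.96051467 109.89364499 261.36557526] [ 0.51594923  0.65607394 -0.047023  ] [-0.01  0.39  1.5  -0.    1.25 -1.2 ]
scene 74 [667.5   9.1  90. ] 15.72642028842786
top 44 [665.3   5.4  90. ] 13.840104509056868
[-0.01  0.39  1.5  -0.    1.25 -1.2 ] [[-0.928  0.374 -0.001]
 [ 0.374  0.928 -0.   ]
 [ 0.001 -0.    -1.   ]]
tall 44 77 (array([666.38747428,   7.39707915,  89.07788484]), np.float64(4.436526609920305))
shadetip 57 197 (array([518.208941  ,  68.84953745, 115.06327544]), np.float64(2.753410290170427))
pivot attempt to get argmax of an empty sequence
reader 648 1030 (array([732.50680976,  28.74119182,  89.99007311]), np.float64(3.0494094205203512))
```

View pics/both6.png

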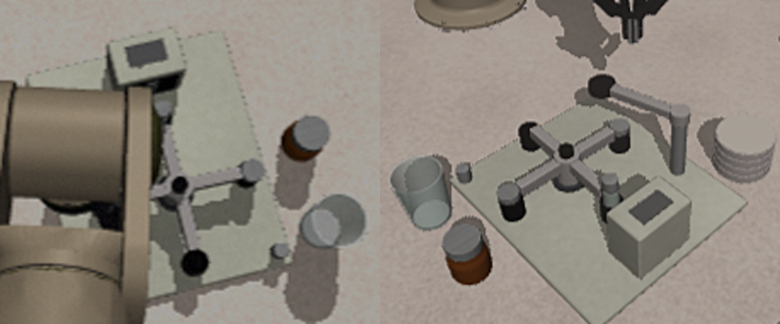

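The combined view shows the tall vial at right panel (610,188), directly before the reader. The shade arm is still open and everything else is unmoved. The vial is at most about 3 mm off the spot, so I'll accept it. Next I'll work out the shade push.

```bash
python3 - <<'E'
import numpy as np
p=np.array([630.3,127.2]);ax=np.array([[-.928,.374],[.374,.928]]);s=np.array([535,109.9])
for psi in range(-148,-69,6):
    a=np.radians(psi);m=np.array([-np.sin(a),np.cos(a)])
    q=p+90*np.array([np.cos(a),np.sin(a)])-23*m
    print(psi,q.round(0),(ax@(q-s)/10).round(2))
E
```

```text
-148 [542.  99.] [-1.04 -0.76]
-142 [545.  90.] [-1.7  -1.47]
-136 [550.  81.] [-2.43 -2.12]
-130 [555.  73.] [-3.22 -2.68]
-124 [561.  65.] [-4.07 -3.16]
-118 [568.  59.] [-4.96 -3.54]
-112 [575.  52.] [-5.89 -3.83]
-106 [583.  47.] [-6.84 -4.03]
-100 [592.  43.] [-7.81 -4.12]
-94 [601.  39.] [-8.78 -4.11]
-88 [610.  36.] [-9.75 -3.99]
-82 [620.  35.] [-10.7   -3.78]
-76 [630.  34.] [-11.62  -3.47]
-70 [639.  35.] [-12.5   -3.07]
```

Request:
step_arm:
  plan:
    - {"offset": [0,0,3],"rot": [0,0,0],"gripper": 0}
    - {"offset": [0,0,6],"rot": [0,0,0],"gripper": 0}
    - {"offset": [0,0,8.3],"rot": [0,0,0],"gripper": 0}
    - {"offset": [0,0,8.3],"rot": [0,0,0],"gripper": 0}
    - {"offset": [0,0,8.3],"rot": [0,0,0],"gripper": 0}

```text
time_s: 9.35
eef_pos: [535.2, 110.3, 179.5]
ee_rot: [0.0, 0.191, 0.982, 0.0]
force: [0.0, 0.0, 0.6]
grip_width: 0.002
grip_force: 0.0
```

Request:
step_arm:
  plan:
    - {"offset": [-1.04,-0.76,0],"rot": [0,0,0],"gripper": 0}
    - {"offset": [-1.7,-1.47,0],"rot": [0,0,0],"gripper": 0}
    - {"offset": [-2.43,-2.12,0],"rot": [0,0,0],"gripper": 0}
    - {"offset": [-3.22,-2.68,0],"rot": [0,0,0],"gripper": 0}
    - {"offset": [-4.07,-3.16,0],"rot": [0,0,0],"gripper": 0}
    - {"offset": [-4.96,-3.54,0],"rot": [0,0,0],"gripper": 0}
    - {"offset": [-5.89,-3.83,0],"rot": [0,0,0],"gripper": 0}
    - {"offset": [-6.84,-4.03,0],"rot": [0,0,0],"gripper": 0}
    - {"offset": [-7.81,-4.12,0],"rot": [0,0,0],"gripper": 0}
    - {"offset": [-8.78,-4.11,0],"rot": [0,0,0],"gripper": 0}
    - {"offset": [-9.3,-4.05,0],"rot": [0,0,0],"gripper": 0}
    - {"offset": [-9.3,-4.05,0],"rot": [0,0,0],"gripper": 0}

```text
time_s: 10.55
eef_pos: [606.4, 38.0, 178.7]
ee_rot: [0.0, 0.191, 0.982, -0.0]
force: [-1.0, 0.6, 0.6]
grip_width: -0.005
grip_force: 0.0
```

Request:
step_arm:
  plan:
    - {"offset": [-0.45,0.06,0],"rot": [0,0,0],"gripper": 0}
    - {"offset": [-0.9,0.15,0],"rot": [0,0,0],"gripper": 0}
    - {"offset": [-1.3,0.24,0],"rot": [0,0,0],"gripper": 0}
    - {"offset": [-1.3,0.24,0],"rot": [0,0,0],"gripper": 0}

```text
time_s: 10.95
eef_pos: [619.2, 35.4, 178.9]
ee_rot: [0.0, 0.191, 0.982, -0.0]
force: [-0.3, -0.3, -0.6]
grip_width: 0.001
grip_force: 0.0
```

```bash
cat > sh.py <<'E'
from h import *
s=sense(); print(s["time_s"],s["eef_pos"],s["force"])
for k in("scene","top"):
    c=cam(k);P=cloud(c); p=np.array([630.3,127.2])
    d=P[...,:2]-p; r=np.hypot(d[...,0],d[...,1]); m=(r>30)&(r<145)&(abs(P[...,2]-123)<7)&(d[...,1]<0)&(c["color"].max(-1)<45)
    b=np.argwhere(m)[:,::-1].astype(float)
    if len(b)>20:
        X=onz(c,*np.median(b,0),126)[:2]; print(k,len(b),X.round(1),np.degrees(np.arctan2(*(X-p)[::-1])))
save(cam("scene"),"sh_%d.png"%(s["time_s"]*100))
E
python3 sh.py
```

```text
10.95 [619.20273431  35.42029418 178.87784705] [-0.29330702 -0.2697233  -0.61232541]
scene 255 [645.9   8.2] -82.51299522770113
```

Request:
step_arm:
  plan:
    - {"offset": [-0.3,0.1,0],"rot": [0,0,0],"gripper": 0}
    - {"offset": [-0.6,0.2,0],"rot": [0,0,0],"gripper": 0}
    - {"offset": [-0.9,0.3,0],"rot": [0,0,0],"gripper": 0}
    - {"offset": [-1.1,0.4,0],"rot": [0,0,0],"gripper": 0}
    - {"offset": [-1.1,0.4,0],"rot": [0,0,0],"gripper": 0}

```text
time_s: 11.6
eef_pos: [630.8, 35.1, 178.9]
ee_rot: [0.0, 0.191, 0.982, 0.0]
force: [-0.9, -0.6, -0.6]
grip_width: -0.003
grip_force: 0.0
```

```bash
python3 sh.py
```

```text
11.6 [630.76578306  35.0528207  178.85928484] [-0.85123391 -0.64395579 -0.58846066]
scene 268 [659.8   8.8] -75.99346730309125
```

Not at the stop yet, since the force is still small. I'll keep going in small steps and watch the force.

Request:
step_arm:
  plan:
    - {"offset": [-0.15,0.07,0],"rot": [0,0,0],"gripper": 0}
    - {"offset": [-0.3,0.14,0],"rot": [0,0,0],"gripper": 0}
    - {"offset": [-0.4,0.18,0],"rot": [0,0,0],"gripper": 0}
    - {"offset": [-0.4,0.18,0],"rot": [0,0,0],"gripper": 0}

```text
time_s: 12.15
eef_pos: [635.0, 35.3, 178.9]
ee_rot: [0.0, 0.191, 0.982, -0.0]
force: [0.5, -0.6, 0.1]
grip_width: -0.002
grip_force: 0.0
```

Request:
step_arm:
  plan:
    - {"offset": [-0.1,0.05,0],"rot": [0,0,0],"gripper": 0}
    - {"offset": [-0.2,0.1,0],"rot": [0,0,0],"gripper": 0}
    - {"offset": [-0.2,0.1,0],"rot": [0,0,0],"gripper": 0}

```text
time_s: 12.45
eef_pos: [636.8, 35.5, 178.8]
ee_rot: [-0.001, 0.191, 0.982, -0.0]
force: [-4.5, 0.0, 1.9]
grip_width: 0.0
grip_force: 1.8
```

```bash
python3 sh.py
```

```text
12.45 [636.8156027   35.48681184 178.76514909] [-4.51757609  0.02380297  1.9117395 ]
scene 261 [668.1  11.9] -71.83900532486636
```

The force has jumped to 4.5 N, against about 0.3 N of friction, and the black end is at (668,12), so the arm has reached its stop. One more millimetre to confirm, then I'll retreat and rise.

Request:
step_arm:
  plan:
    - {"offset": [-0.08,0.03,0],"rot": [0,0,0],"gripper": 0}
    - {"offset": [-0.08,0.03,0],"rot": [0,0,0],"gripper": 0}
    - {"offset": [-0.08,0.03,0],"rot": [0,0,0],"gripper": 0}

```text
time_s: 12.9
eef_pos: [637.2, 35.5, 178.7]
ee_rot: [-0.001, 0.191, 0.982, -0.0]
force: [-8.1, -0.4, 3.3]
grip_width: 0.003
grip_force: 4.1
```

Request:
step_arm:
  plan:
    - {"offset": [0.7,-0.2,0],"rot": [0,0,0],"gripper": 0}
    - {"offset": [2,-0.5,0],"rot": [0,0,0],"gripper": 0}
    - {"offset": [4,-1,0],"rot": [0,0,0],"gripper": 0}
    - {"offset": [5,-1,-3],"rot": [0,0,0],"gripper": 0}
    - {"offset": [6,-1,-7],"rot": [0,0,0],"gripper": 0}
    - {"offset": [8,-1,-11],"rot": [0,0,0],"gripper": 0}
    - {"offset": [12,-1,-14],"rot": [0,0,0],"gripper": 0}
    - {"offset": [17,-1,-14],"rot": [0,0,0],"gripper": 0}
    - {"offset": [22,-1,-14],"rot": [0,0,0],"gripper": 0}
    - {"offset": [22,-1,-14],"rot": [0,0,0],"gripper": 0}
    - {"offset": [22,-1,-14],"rot": [0,0,0],"gripper": 0}

```text
time_s: 14.0
eef_pos: [429.9, 108.8, 319.6]
ee_rot: [0.001, 0.19, 0.982, 0.0]
force: [-0.0, 0.2, -0.3]
grip_width: 0.002
grip_force: 0.0
```

```bash
python3 sh.py; python3 - <<'E'
from h import *
c=cam("scene"); t=cam("top")
b=cv2.resize(c["color"][110:300,95:330],(400,324),interpolation=cv2.INTER_CUBIC); a=cv2.resize(t["color"][130:275,215:385],(380,324),interpolation=cv2.INTER_CUBIC)
save(dict(color=np.hstack([a,b])),"end.png")
E
```

```text
14.0 [429.87712862 108.82797463 319.58406041] [-0.02905935  0.21817093 -0.25979168]
scene 239 [670.8  10.7] -70.84956890330496
top 170 [664.3  10.1] -73.82253685598998
```

View pics/end.png

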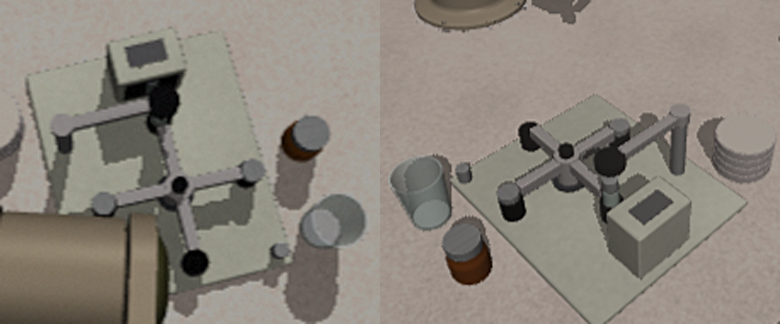

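The shade is home, with its black end at (163,103) in the left panel and (610,163) in the right, over the tall vial. Its centre measures (667.5, 10.4), about 3 mm from the vial, and the arm is clear of everything.

```bash
python3 -c "
from rig import *
print(finish_job())"
```

```text
the job is handed in; nothing more can be done
None
```

I handed the job in at about 14 s: the tall vial stands within about 3 mm of the reading spot by camera, the shade arm is pushed against its stop over it, and the robot is clear; no verdict was returned.

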